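# Load a petri dish into the feeder chute and push it home on the escapement stop

### The arm

A 6-joint arm with a two-finger parallel gripper is mounted at the origin on a cart in front of the work surface, level with it; the furniture and walls round the work are solid. World frame = base frame: x ahead of the robot, y to its left, z up, the work surface at z = 0. Lengths are in m, angles in degrees, forces in N, time in s.
With the tool pointing down it reaches from about 0.3 to 0.75 m from the base axis. Payload 8.5 kg.
Tool frame: the origin (TCP) lies on the centre line of the jaws, within the pads' length; the fingertips stand tips_ahead ahead of it and the grasp point (between the pads) lies 3 mm ahead of it (tips_ahead is the distance from the TCP to the fingertips, in m); z points along the fingers, y is the line along which they close (so a half turn about z gives the same grasp; the last joint's range is limited). The gripper opens to 85 mm and grips with 20 to 120 N. Pads are 22 mm wide; open, the fingers measure 114 mm over their backs; the gripper's body (76 mm by 85 mm) begins 54 mm behind the grasp point. The pads swing forward as they close: fully open they stand 13 mm farther back than shut.
Start: joints at [61.633, 21.807, 74.336, -0, 83.858, -12.336], TCP at [0.152, 0.529, 0.253] pointing down, gripper open.
Joint ranges: [-178.18, 178.18], [-50.72, 133.34], [12.68, 142.11], [-81.47, 261.47], [9.98, 163.14], [-165.26, 165.26]. Speed limits (degrees/s): [136.94, 136.94, 180, 180, 180, 180].

### API

Orientations are given as a 3x3 rotation matrix whose columns are the frame's x, y, z axes.
In Python, from rig import observe, get_image, close_job, tips_ahead gives the robot as it stands.
- The arm moves only by the shell command python3 -m creep 'ROWS' [FORCE]. ROWS is a JSON object whose key "deltas" holds a list of rows, 1 to 10 of them, each of 5 numbers: dx, dy, dz in m, then a turn about the tool's z in degrees, then the finger opening in m; each row shifts and turns the commanded pose from where the row before left it, along the tool's axes as they then stand; what a row does not reach is not made up. A row lasts 1/10 s, in which the tool goes at most 0.05 m and 8.59 degrees, less where a joint would pass 70% of its speed; a pose out of reach is approached as far as the arm can. The fingers move at their own pace and stop on an object; FORCE is the grip in N (left out, the last holds). Time passes only in rows, so rows that do not move let the fingers close. It prints the time, the measured TCP pose, the force, the opening and the grip force at its end. Input that does not fit is refused with a message, and nothing moves.
- observe(): the state, without advancing time (a new reading comes with each control period).
- get_image(name): name is "scene" or "top"; returns a dict with "pixels" (384x512x3 uint8, red, green, blue), "depth" (384x512 float32, m along the optical axis (not along the pixel's ray), 0 where there is no reading), "K" (3x3 intrinsics, pixels), "extrinsics" (4x4, takes a point from world to camera coordinates). Camera axes: x right, y down, z forward; pixel columns grow to the right and rows downward; lengths in m; the calibration is good to about 2 mm. A picture is of the moment at which its call begins.
- close_job(): hands the job in; it is judged then, once.
The state is a dict: "time_s": time; "q": joint angles; "qvel": joint speeds; "joint_efforts": joint torques, N m; "position": TCP position; "tool_rot": TCP orientation; "ft_force": force on the tool from outside, world axes, zero at the start; "wrist_torque": the same for the moment, N m; "grip_width": finger opening in m; "gripper_force": force on a finger pad.
Only numpy, scipy, OpenCV 4.12 (cv2) and the standard library are available. Lean on these libraries where they do the work, as an engineer would, in place of code of your own. Each camera call takes 0.05 s, during which the arm holds its last target. There are 200 camera calls.

### The job

Load the lidded petri dish from the front edge of the bench into the filter feeder: lay it flat in the open upper end of the sloping chute, then push it down the chute by feel until it presses back the sprung orange stop and the brass catch snaps up behind it, so that it stays clamped between catch and stop when you take your hand away. The stop is clamped at a different place along the chute each time, and the dish cracks if it is pushed against the feeder with more than 25 N in all, so push slowly and no harder than the catch needs. Leave the other things on the bench where they are.

Things in the scene. Friction and masses are not known exactly. Their poses are not given: they have to be found in the camera images.
- dish: clear round petri dish with its lid on, a flat disc 58 mm in diameter and 15 mm high, 27 to 63 g, plain upright wall. Origin: centre of its underside; z up through the lid. It stands on the bench at one of three places in front of the robot; the white tape spool and the round screw tin stand at the other two.
- channel: sloping chute, fixed: metal floor between white guide rails 13 mm high, 66 mm apart above x = 40 mm, closing to 60 mm at x = 70 mm and below. Origin: mid floor in the loading part, 105 mm above the bench; x runs down the slope (15 degrees), z square to the floor. Floor from x = -60 mm (open end, no wall) to +235 mm. A dish laid there stays by friction; under 1 N slides it.
- lips (a point): point on the chute's floor, midway, at x = 75 mm of the channel, where two thin metal hold-down lips begin (upturned lead-in ends reach up to x = 64 mm); they run on to x = 175 mm over the channel's edges: underside 18 mm above the floor, top 21 mm, lead-ins and screws 26 mm; between them an open slot 49 mm wide leaves room for the pushing finger.
- seat_middle (a point): point on the chute's floor, midway, at x = 124 mm of the channel. Stop and catch are clamped together anywhere in a 24 mm slot and their place is not reported: a dish held between them has its centre within 12 mm up or down the chute from this point; find it by feel. The dark cross head behind the stop is 25 mm high.
- stop_height (a point): point 7 mm above the floor over seat_middle, the mid height of the orange sprung stop pad (34 mm wide). The pad stands still up to 2.5 N, then gives 1 mm for each 2.5 N more. The catch snaps up behind the dish once the pad is 2.3 to 3.5 mm back (8 to 11 N; 12 to 15 N is sure); let go, the dish stays clamped with 7 N or more. The pad bottoms at 8.5 mm, 24 N.
- catch_height (a point): point 5 mm above the floor over seat_middle: the height of the brass catch when up. It has two sprung prongs, 17 to 24 mm either side of the middle, rising through the floor 25 mm up the slope from the held dish's centre; a finger up to 30 mm wide passes between. Ramps on them let the dish press them under (less than 1 N) on its way down; they cannot be passed back.
- feeder: the stand that carries the chute (fixed): base plate 250 x 86 mm with dark uprights. Origin on the bench, 105 mm below the channel's origin; its x points level the way the chute runs down. All that it carries (chute, stop, catch) counts as the feeder.
- tape_spool: bystander: white spool of thread tape, 51 mm in diameter, 14 mm high, with a hole. Origin: centre of its underside.
- tin: bystander: round opaque screw tin with a yellowish label, 57 mm in diameter, 22 mm high. Origin: centre of its underside.
- forceps: bystander: steel tweezers lying flat, 126 x 14 x 9 mm, long along their own y. Origin: centre of the underside.
- notes: bystander: yellow note pad 66 x 72 x 11 mm. Origin: centre of the underside.
- computer_mouse: bystander: black computer mouse 105 x 58 x 36 mm. Origin: centre of the underside.

How it is judged (in metres and radians):
On the way:
1. the dish lies flat in the open upper part of the chute, between the rails (y of dish in the frame of channel between -0.005 and 0.005 m and angle between the z axis of dish and the z axis of channel, either way round below 0.12 rad and x of dish in the frame of channel between -0.05 and 0.07 m and z of dish in the frame of channel between -0.003 and 0.004 m), for 0.2 s.
At the end, for the whole second after the job is handed in: The dish lies at rest in the lower part of the chute, flat (within 5 mm of the middle, 0.12 rad and 5 mm of the floor), clamped between catch and stop: let go, it still bears on the feeder with more than 6 N in all (its weight alone is under 0.7 N) (y of dish in the frame of channel between -0.005 and 0.005 m and angle between the z axis of dish and the z axis of channel, either way round below 0.12 rad and contact force between dish and feeder above 6 N and contact force between dish and the fingers below 0.1 N and x of dish in the frame of channel between 0.108 and 0.142 m and z of dish in the frame of channel between -0.003 and 0.005 m and linear speed of dish below 0.01 m/s); the robot touches nothing.
It fails at once if the dish is pressed against the feeder (its floor, rails, stop or catch) with more than 25 N (contact force between dish and feeder above 25 N).
It fails at once if a bystander (tape spool, tin, tweezers, note pad, mouse) is moved by more than 30 mm (distance of any of tape_spool, tin, forceps, notes, computer_mouse from where it was at the start of the episode above 0.03 m).
It also fails if it takes over 56 s, if anything falls off the work surface, if the arm or the gripper's body presses on something with over 40 N, if the wrist force passes 120 N, or if a joint passes its speed limit or range.

## Working session

There is one attempt and no reset: what is moved stays moved. The work goes in short steps, Python scripts to look and compute and a shell command to move; the robot and the scene stay as the last step left them, time stands still between calls to the robot, and variables do not carry over. Pictures are saved under pics/ and viewed, at most 10 in all, crops included, and the job is handed in when it is done.

```bash
mkdir -p pics; ls; python3 - <<'E'
from rig import *
import cv2,numpy as np
print(tips_ahead, observe())
for n in("scene","top"):
    d=get_image(n);cv2.imwrite(f"pics/{n}0.png",d["pixels"][:,:,::-1]);np.savez(f"{n}0.npz",**d);print(n,d["K"],d["extrinsics"])
a=cv2.imread("pics/scene0.png");b=cv2.imread("pics/top0.png")
E
```

```text
pics
0.022 {'time_s': 0.0, 'q': array([ 6.16346198e+01,  2.18416561e+01,  7.43834106e+01,  4.71995402e-04,
        8.38566445e+01, -1.23363037e+01]), 'qvel': array([-0.09599425, -0.02478623,  0.00327187,  0.08037381, -0.00264101,
        0.02774706]), 'joint_efforts': array([ 4.96518296e-04, -4.48469388e+01, -2.31270325e+01, -1.27791036e-04,
        4.88879959e-03, -6.16233464e-06]), 'position': array([0.15175488, 0.52839482, 0.25271341]), 'tool_rot': array([[-9.61121340e-01,  2.76125518e-01, -6.84750508e-04],
       [ 2.76126190e-01,  9.61120576e-01, -1.25101065e-03],
       [ 3.12691839e-04, -1.39145058e-03, -9.99998983e-01]]), 'ft_force': array([-0.37397375, -0.04949658,  1.1342489 ]), 'wrist_torque': array([0.00551264, 0.03690344, 0.03956834]), 'gripper_force': 0.0, 'grip_width': 0.08549336455981389}
scene [[396.25272325   0.         253.59159338]
 [  0.         396.25272325 190.26903427]
 [  0.           0.           1.        ]] [[ 0.70883732 -0.70536151 -0.0038469  -0.35759467]
 [-0.30742458 -0.3040218  -0.90169888  0.25195826]
 [ 0.63485414  0.64034045 -0.43234746  0.68564542]
 [ 0.          0.          0.          1.        ]]
top [[441.01281542   0.         258.5883748 ]
 [  0.         441.01281542 184.21357514]
 [  0.           0.           1.        ]] [[ 0.02136525 -0.9997542  -0.00592191 -0.00399505]
 [-0.9974195  -0.02090853 -0.06868171  0.50311821]
 [ 0.06854101  0.00737403 -0.99762105  1.18677154]
 [ 0.          0.          0.          1.        ]]
```

View pics/scene0.png

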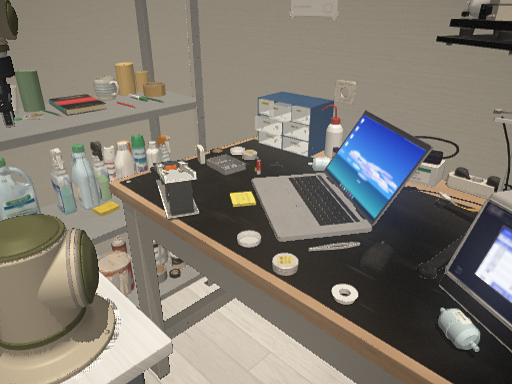

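View pics/top0.png

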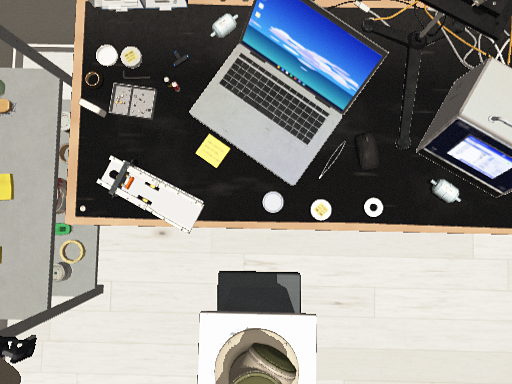

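The top view shows the dish at (273,202), the tin at (320,209) and the spool at (373,207). The chute runs from its open end at about (198,215) down to about (108,165), with the orange stop near (130,182). In the scene view the dish is at (249,239). Next I enlarge the feeder.

```bash
python3 - <<'E'
import cv2,numpy as np
b=cv2.imread("pics/top0.png");a=cv2.imread("pics/scene0.png")
x=cv2.resize(b[145:240,90:290],None,fx=4,fy=4,interpolation=cv2.INTER_CUBIC)[:, :800]
cv2.imwrite("pics/topc.png",x)
y=cv2.resize(a[150:255,140:275],None,fx=5.5,fy=5.5,interpolation=cv2.INTER_CUBIC)
cv2.imwrite("pics/scenec.png",y)
E
```

```text
(no output)
```

View pics/topc.png

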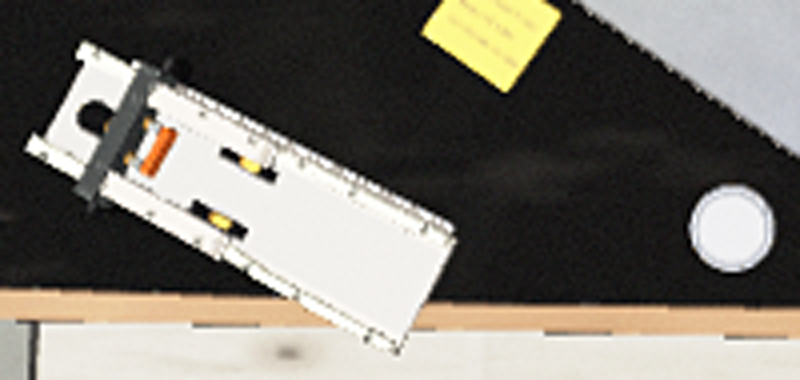

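View pics/scenec.png

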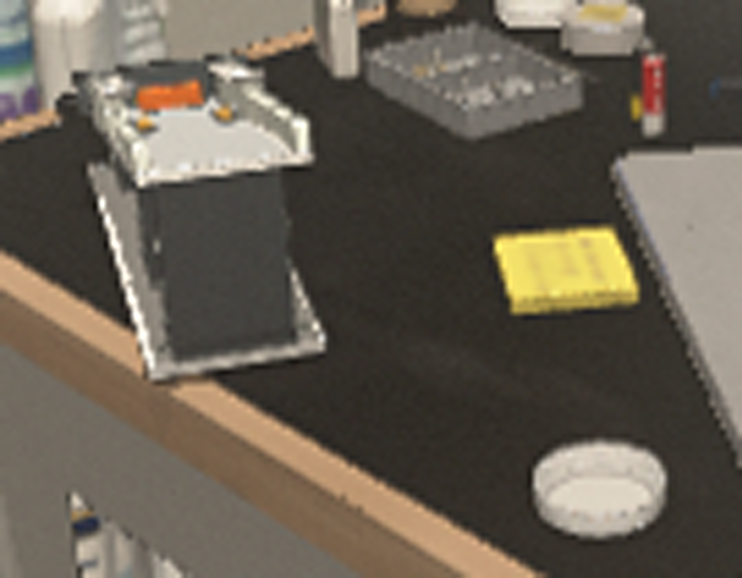

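The crops show the chute's upper-end corners at about (203.7,204.5) and (189.5,232.5) in the top view, and at (165.5,184) and (196.4,179) in the scene view. The catch prongs are yellow and the stop pad is orange.

```bash
cat > h.py <<'E'
import numpy as np,cv2
def load(n): return dict(np.load(n))
def cloud(d):
    h,w=d["depth"].shape;u,v=np.meshgrid(np.arange(w),np.arange(h));z=d["depth"]
    c=np.stack([(u-d["K"][0,2])/d["K"][0,0]*z,(v-d["K"][1,2])/d["K"][1,1]*z,z],-1)
    E=d["extrinsics"];return (c-E[:3,3])@E[:3,:3]
def ray(d,p):
    E=d["extrinsics"];R=E[:3,:3];r=R.T@np.linalg.solve(d["K"],[p[0],p[1],1.]);return -R.T@E[:3,3],r/np.linalg.norm(r)
def onz(d,p,z):
    o,r=ray(d,p);return o+r*(z-o[2])/r[2]
def tri(d1,p1,d2,p2):
    o1,r1=ray(d1,p1);o2,r2=ray(d2,p2)
    s=np.linalg.lstsq(np.stack([r1,-r2],1),o2-o1,rcond=None)[0];a=o1+s[0]*r1;b=o2+s[1]*r2
    return (a+b)/2,np.linalg.norm(a-b)
def proj(d,X):
    c=d["K"]@(d["extrinsics"][:3,:3]@X+d["extrinsics"][:3,3]);return c[:2]/c[2]
E
python3 - <<'E'
from h import *
t=load("top0.npz");s=load("scene0.npz");np.set_printoptions(precision=4,suppress=True)
# dish blob
def blob(d,box,lo):
    x0,y0,x1,y1=box;m=(d["pixels"][y0:y1,x0:x1].min(2)>lo).astype(np.uint8)
    c=max(cv2.findContours(m,0,1)[0],key=cv2.contourArea)
    return c.reshape(-1,2)+[x0,y0]
c=blob(t,(255,185,295,217),90);(cc,r)=cv2.minEnclosingCircle(c.astype(np.float32));print("dish top",cc,r)
X=onz(t,cc,.015);print(X,"diam",2*r*abs(X[2]-1.19)/441,proj(s,X),proj(s,X*[1,1,0]))
cs=blob(s,(230,225,270,252),90);print("scene bbox",cs.min(0),cs.max(0),cv2.fitEllipse(cs))
# wall height: triangulate via two front/back rim pts: topmost scene row = far rim
cl=cloud(t);
print("depth on dish",cl[198:207,269:278].reshape(-1,3).mean(0), "bench",cl[195:210,240:250].reshape(-1,3).mean(0))
# chute corners
for a,b in(((203.7,204.5),(196.4,178.7)),((189.5,232.5),(165.5,183.6))):print("corner",tri(t,a,s,b))
# floor plane
poly=np.int32([[150,198],[163,177],[196,206],[186,222]])
poly=np.int32([[155,189],[160,186],[195,208],[189,222],[165,207]])
m=np.zeros((384,512),np.uint8);cv2.fillPoly(m,[poly],1);P=cl[m>0];P=P[P[:,2]>.05]
A=np.c_[P[:,:2],np.ones(len(P))];k=np.linalg.lstsq(A,P[:,2],rcond=None)[0];res=P[:,2]-A@k
g=abs(res)<.005;k=np.linalg.lstsq(A[g],P[g,2],rcond=None)[0];print("plane",k,"tilt",np.degrees(np.arctan(np.hypot(*k[:2]))),"dir",np.degrees(np.arctan2(-k[1],-k[0])),g.mean(),(P[g,2]-A[g]@k).std())
# pads by colour
hsv=cv2.cvtColor(t["pixels"],cv2.COLOR_RGB2HSV);roi=np.zeros_like(m);roi[150:240,90:215]=1
for n,lo,hi in(("orange",(3,170,120),(14,255,255)),("yellow",(18,120,120),(32,255,255))):
    for d_,nm,R in((t,"t",(95,150,215,240)),(s,"s",(150,155,200,190))):
        q=cv2.inRange(cv2.cvtColor(d_["pixels"],cv2.COLOR_RGB2HSV),lo,hi);z=np.zeros_like(q);z[R[1]:R[3],R[0]:R[2]]=q[R[1]:R[3],R[0]:R[2]]
        _,_,st,ce=cv2.connectedComponentsWithStats(z);print(n,nm,[(x[4],c) for x,c in zip(st[1:],ce[1:]) if x[4]>3])
# side edges of the chute mask
w=((t["pixels"].min(2)>110)).astype(np.uint8)
hgt=((cl[:,:,2]>.03)&(roi>0)).astype(np.uint8)
c=max(cv2.findContours(hgt,0,1)[0],key=cv2.contourArea);print(cv2.minAreaRect(c),cv2.boxPoints(cv2.minAreaRect(c)))
E
```

```text
dish top (272.75, 201.5) 10.854247093200684
[ 0.4568 -0.033   0.015 ] diam 0.05784009222000364 [249.1599 235.4169] [249.214  240.7249]
scene bbox [237 230] [260 247] ((248.63160705566406, 238.2788543701172), (17.00429344177246, 23.936565399169922), 87.8855209350586)
depth on dish [ 0.4554 -0.0336  0.0167] bench [0.4541 0.0445 0.0033]
corner (array([0.4423, 0.1427, 0.1132]), np.float64(0.000924716596075945))
corner (array([0.3717, 0.1762, 0.1117]), np.float64(0.0007947467520594385))
plane [ 0.5402 -0.9314  0.0669] tilt 47.11455258945984 dir 120.11438762505989 0.08530805687203792 0.0017639864052095844
orange t [(np.int32(44), array([129.2955, 182.3636]))]
orange s [(np.int32(37), array([170.1351, 167.0811]))]
yellow t [(np.int32(22), array([205.8636, 160.    ])), (np.int32(10), array([152. , 185.9])), (np.int32(14), array([144.6429, 199.8571]))]
yellow s [(np.int32(4), array([180.25, 170.25]))]
((149.76815795898438, 193.8096923828125), (106.11764526367188, 45.647056579589844), 28.07248878479004) [[ 92.2111 188.9792]
 [113.692  148.7024]
 [207.3252 198.6401]
 [185.8443 238.917 ]]
```

```bash
python3 - <<'E'
from h import *
t=load("top0.npz");s=load("scene0.npz");np.set_printoptions(precision=4,suppress=True)
g=t["pixels"].min(2).astype(float)
up,lo=[],[]
d=np.array([.875,.483]);n=np.array([-d[1],d[0]]);c0=np.array([150.,193.5])
for k in np.arange(-30,46,2):
    prof=[]
    for sgn,acc in((-1,up),(1,lo)):
        q=np.arange(12,32,.25);pts=c0+k*d+sgn*q[:,None]*n
        v=cv2.remap(g.astype(np.float32),pts[:,0].astype(np.float32)[None],pts[:,1].astype(np.float32)[None],1)[0]
        i=np.where(v<90)[0]
        # last bright before sustained dark
        j=[a for a in i if v[a:a+8].max()<110]
        if j and pts[j[0]][1]<219: acc.append(pts[j[0]])
L=[]
for nm,a in(("up",up),("lo",lo)):
    a=np.array(a,np.float32);f=cv2.fitLine(a,cv2.DIST_HUBER,0,.01,.01).ravel()
    r=(a-f[2:])@np.array([-f[1],f[0]]);print(nm,len(a),f,"rms",np.sqrt(np.mean(r**2)),r.round(1)[::4]);L.append(f)
# orange & corner triangulation
O,e=tri(t,(129.3,182.36),s,(170.135,167.08));print("orange",O,e)
C=(np.array([.4423,.1427,.1132])+[.3717,.1762,.1117])/2;print("end bottom mid",C, "dir",np.degrees(np.arctan2(*(O-C)[1::-1])),"tilt",np.degrees(np.arcsin((C-O)[2]/np.linalg.norm(C-O))))
# lines cast at rail-top height plane (iterating): z falls along dir th
def cast(p,P0,nn):
    o,r=ray(t,p);return o+r*((P0-o)@nn)/(r@nn)
th=np.radians(62.)
for it in range(5):
    h=np.array([np.cos(th),np.sin(th),0]);nn=h*np.sin(np.radians(15))+[0,0,np.cos(np.radians(15))]
    P0=np.array([C[0],C[1],.133])+0*h
    ends=[[cast(f[2:]+k*f[:2],P0,nn) for k in(-30,30)] for f in L]
    m=[(ends[0][i]+ends[1][i])/2 for i in(0,1)];dd=m[0]-m[1];dd*=np.sign(dd@h);th=np.arctan2(dd[1],dd[0])
print("dir",np.degrees(th),"each",[np.degrees(np.arctan2(*(e[0]-e[1])[1::-1])) for e in ends],"tilt",np.degrees(np.arcsin(-dd[2]/np.linalg.norm(dd))))
v=np.array([-np.sin(th),np.cos(th)]);
print("width",(ends[1][0]-ends[0][0])[:2]@v,(ends[1][1]-ends[0][1])[:2]@v)
print("mid lateral",m[0][:2]@v,m[1][:2]@v,"C",C[:2]@v,"O",O[:2]@v,"prongs", [onz(t,p,.084)[:2]@v for p in((152,185.9),(144.64,199.86))])
h2=h[:2];print("along: C",C[:2]@h2,"O",O[:2]@h2,"prongs",[onz(t,p,.084)[:2]@h2 for p in((152,185.9),(144.64,199.86))])
print("tool turn needed",np.degrees(th)-np.degrees(np.arctan2(.96112,.276125)))
E
```

```text
up 38 [  0.888    0.4598 164.1493 180.2761] rms 0.4580399 [ 1.7 -0.1  0.1 -0.1 -0.2  0.   0.2 -0.   0.2 -0.1]
lo 25 [  0.8787   0.4774 139.0252 206.7638] rms 0.3211441 [ 0.1 -0.1  0.   0.3  0.6 -0.8  0.2]
orange [0.4961 0.3449 0.0712] 0.0025595504614185404
end bottom mid [0.407  0.1594 0.1124] dir 64.32972421868887 tilt 11.33233933361511
dir 64.62009854099308 each [np.float64(64.45630557651504), np.float64(64.78222948331013)] tilt 15.000000000000014
width 0.08959967399217605 0.08866095890688004
mid lateral -0.3036347710684463 -0.3036347710684463 C -0.29937550379314753 O -0.30041815482259665 prongs [np.float64(-0.3207225274756592), np.float64(-0.2802695524130985)]
along: C 0.3185084146904117 O 0.5242393882754035 prongs [np.float64(0.463368666757701), np.float64(0.4636747916540922)]
tool turn needed -9.350806018425786
```

```bash
python3 -m creep '{"deltas": [[0, 0, 0, 4.75, 0.085], [0, 0, 0, 4.75, 0.085], [-0.03, -0.022, 0, 0, 0.085], [-0.03, -0.022, 0, 0, 0.085], [-0.03, -0.022, 0, 0, 0.085], [-0.03, -0.022, 0, 0, 0.085], [-0.03, -0.022, 0, 0, 0.085], [-0.03, -0.022, 0, 0, 0.085], [-0.03, -0.022, 0, 0, 0.085], [-0.03, -0.022, 0, 0, 0.085]]}' 20
python3 -m creep '{"deltas": [[-0.03, -0.022, 0, 0, 0.085], [-0.03, -0.022, 0, 0, 0.085], [-0.03, -0.022, 0, 0, 0.085], [-0.03, -0.022, 0, 0, 0.085], [-0.03, -0.022, 0, 0, 0.085], [-0.03, -0.022, 0, 0, 0.085], [-0.03, -0.022, 0, 0, 0.085], [-0.03, -0.022, 0, 0, 0.085], [0, 0, 0, 0, 0.085]]}'
```

```text
time_s: 1.1
position: [0.2929, 0.2649, 0.2532]
tool_rot: [[-0.902, 0.431, -0.0], [0.431, 0.902, -0.0], [0.0, -0.0, -1.0]]
ft_force: [0.6, 0.6, -0.5]
grip_width: 0.0851
gripper_force: 0.0
time_s: 2.0
position: [0.4349, 0.001, 0.2528]
tool_rot: [[-0.901, 0.435, -0.0], [0.435, 0.901, -0.001], [-0.0, -0.001, -1.0]]
ft_force: [0.3, 0.4, -0.5]
grip_width: 0.0852
gripper_force: 0.0
```

```bash
python3 -m creep '{"deltas": [[-0.017, -0.0105, 0.03, 0, 0.085], [-0.0175, -0.0105, 0.03, 0, 0.085], [0, 0, 0.04, 0, 0.085], [0, 0, 0.04, 0, 0.085], [0, 0, 0.03, 0, 0.085], [0, 0, 0.027, 0, 0.085], [0, 0, 0.025, 0, 0.085], [0, 0, 0, 0, 0.085]]}'
python3 - <<'E'
from rig import *
import cv2
from h import proj
import numpy as np
d=get_image("scene");p=d["pixels"][195:270,205:305,::-1];cv2.imwrite("pics/g1.png",cv2.resize(p,None,fx=7,fy=7,interpolation=cv2.INTER_CUBIC));print(observe()["position"])
E
```

```text
time_s: 2.8
position: [0.4538, -0.0288, 0.0292]
tool_rot: [[-0.902, 0.431, -0.006], [0.431, 0.902, 0.002], [0.006, -0.001, -1.0]]
ft_force: [-0.9, 0.5, 0.9]
grip_width: 0.0852
gripper_force: 0.0
[ 0.45463641 -0.02910872  0.03074612]
```

View pics/g1.png

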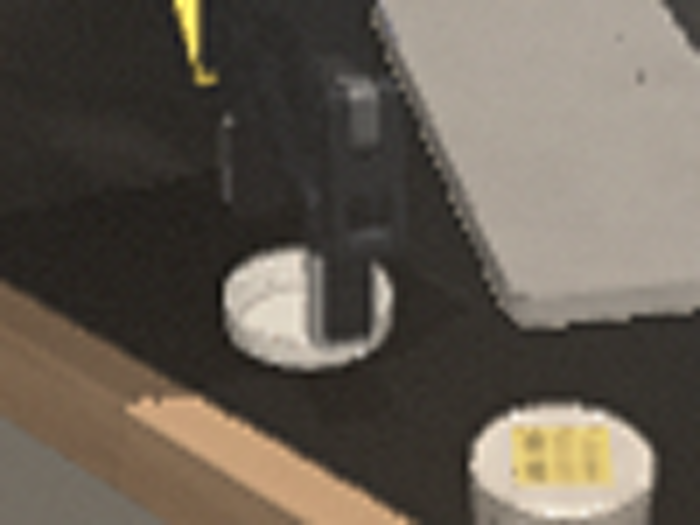

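The near finger stands in front of the dish, with its tip at about (253,243.6). I use this to get the height of the tips.

```bash
python3 - <<'E'
from h import *
from rig import observe
s=load("scene0.npz");o=observe();P=o["position"];R=o["tool_rot"]
for z in(.005,.01,.015,.02,.025):
    print(z,[proj(s,np.r_[(P+R@[dx,-.057,0])[:2],z]).round(1) for dx in(-.011,.011)])
E
```

```text
0.005 [array([259.9, 250.5]), array([250.8, 252.4])]
0.01 [array([259.9, 248.7]), array([250.8, 250.5])]
0.015 [array([259.9, 246.9]), array([250.8, 248.7])]
0.02 [array([259.9, 245. ]), array([250.8, 246.8])]
0.025 [array([259.9, 243.2]), array([250.8, 245. ])]
```

```bash
python3 -m creep '{"deltas": [[-0.0037, -0.0026, 0.005, 0, 0.085], [0, 0, 0.0055, 0, 0.085], [0, 0, 0, 0, 0.075], [0, 0, 0, 0, 0.065], [0, 0, 0, 0, 0.058], [0, 0, 0, 0, 0.05], [0, 0, 0, 0, 0.05], [0, 0, 0, 0, 0.05]]}' 30
python3 -m creep '{"deltas": [[0, 0, 0, 0, 0.05], [0, 0, -0.005, 0, 0.05], [0, 0, -0.015, 0, 0.05], [0, 0, -0.03, 0, 0.05], [0, 0, -0.04, 0, 0.05], [0, 0, -0.04, 0, 0.05], [0, 0, -0.03, 0, 0.05], [0, 0, 0, 0, 0.05], [0, 0, 0, 0, 0.05]]}'
python3 - <<'E'
from rig import *
import cv2
d=get_image("scene");p=d["pixels"][130:270,200:320,::-1];cv2.imwrite("pics/g2.png",cv2.resize(p,None,fx=4,fy=4,interpolation=cv2.INTER_CUBIC));o=observe();print(o["position"],o["grip_width"],o["gripper_force"],o["ft_force"])
E
```

```text
time_s: 3.65
position: [0.4577, -0.0337, 0.0214]
tool_rot: [[-0.902, 0.431, 0.001], [0.431, 0.902, -0.0], [-0.001, 0.0, -1.0]]
ft_force: [-2.4, -0.3, 5.0]
grip_width: 0.0568
gripper_force: 31.0
time_s: 4.55
position: [0.4574, -0.0336, 0.1811]
tool_rot: [[-0.902, 0.431, 0.001], [0.431, 0.902, -0.0], [-0.001, 0.0, -1.0]]
ft_force: [0.3, 0.3, -0.6]
grip_width: 0.0566
gripper_force: 32.2
[ 0.45708183 -0.03347801  0.18027812] 0.05691249795969101 32.207942605018616 [ 0.7495204   0.50438888 -0.44981063]
```

View pics/g2.png

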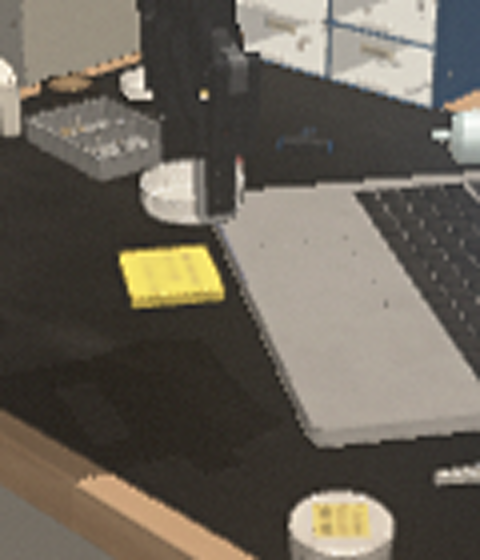

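The dish is held level, with its bottom at crop row 222 and the near fingertip at about rows 216-220. I now compute the height of both.

```bash
python3 - <<'E'
from h import *
from rig import *
d=get_image("scene");o=observe();P=o["position"];R=o["tool_rot"]
for a in(.010,.014,.018,.022):
    print(a,"tip",[proj(d,P+R@[dx,-.043,a]).round(1) for dx in(-.011,.011)])
for a in(.018,.020,.022,.024):
    ring=np.array([proj(d,P+R@[.029*np.cos(t),.029*np.sin(t),a]) for t in np.linspace(0,6.28,100)]);print(a,"bottom row",ring[:,1].max(),"cols",ring[:,0].min(),ring[:,0].max())
p=d["pixels"][165:192,232:266].astype(int).sum(2)//3
print("cols",list(range(232,266,2)))
for i,r in enumerate(p):print(165+i,*r[::2])
E
```

```text
0.01 tip [array([260.1, 183. ]), array([250.4, 184.4])]
0.014 tip [array([260.1, 184.6]), array([250.4, 186.1])]
0.018 tip [array([260.1, 186.3]), array([250.4, 187.8])]
0.022 tip [array([260.1, 188. ]), array([250.4, 189.5])]
0.018 bottom row 184.81001377970097 cols 235.79574351985508 261.79390593058264
0.02 bottom row 185.64773195876333 cols 235.8147895775577 261.7875922856473
0.022 bottom row 186.4837686354048 cols 235.8337985125534 261.78129094363806
0.024 bottom row 187.31812886732078 cols 235.85277043327056 261.77500186862915
cols [232, 234, 236, 238, 240, 242, 244, 246, 248, 250, 252, 254, 256, 258, 260, 262, 264]
165 167 161 162 130 63 48 50 51 49 54 49 56 55 55 56 54 54
166 165 123 170 116 65 50 50 49 49 53 47 57 55 53 57 54 54
167 150 111 105 117 66 49 50 51 49 55 49 52 55 55 55 53 51
168 104 116 115 115 64 49 47 50 49 51 51 52 52 53 54 52 52
169 106 115 114 115 61 46 53 65 60 59 51 52 53 54 65 51 51
170 117 117 116 114 78 86 110 140 106 100 48 51 51 60 103 49 52
171 119 116 100 133 143 175 199 210 146 136 51 51 54 72 116 49 51
172 111 105 71 189 198 211 212 210 144 134 51 
[... 533 characters left out ...]
165
181 50 48 181 169 175 190 195 183 125 133 51 51 53 83 167 165 167
182 50 48 135 181 173 182 186 191 132 132 48 51 50 87 163 164 166
183 48 47 92 190 178 185 185 189 125 130 52 60 64 101 165 163 164
184 50 50 46 127 189 195 176 195 144 129 85 99 112 121 166 165 165
185 52 50 48 51 127 178 151 201 209 133 125 129 141 162 163 164 165
186 47 48 50 51 39 51 94 97 95 111 75 111 168 167 164 163 162
187 49 47 49 49 47 42 47 45 43 43 43 93 163 169 165 164 164
188 48 46 50 46 48 49 48 46 45 47 48 90 158 168 166 167 163
189 46 47 48 50 49 47 49 47 47 47 49 92 141 164 165 165 163
190 47 46 46 46 43 44 42 42 40 52 47 43 113 165 165 164 164
191 41 39 41 48 66 66 86 108 109 123 51 44 96 165 164 165 161
```

```bash
python3 -m creep '{"deltas": [[0.016, 0.0242, -0.01, 0, 0.05], [0.016, 0.0242, -0.01, 0, 0.05], [0.016, 0.0242, 0, 0, 0.05], [0.016, 0.0242, 0, 0, 0.05], [0.016, 0.0242, 0, 0, 0.05], [0.016, 0.0242, 0, 0, 0.05], [0.016, 0.0242, 0, 0, 0.05], [0.0158, 0.024, 0, 0, 0.05], [0, 0, 0, 0, 0.05], [0, 0, 0, 0, 0.05]]}'
python3 - <<'E'
from rig import *
import cv2
from h import *
d=get_image("top");o=observe();print(o["position"],o["ft_force"])
p=d["pixels"][170:250,110:230,::-1];cv2.imwrite("pics/p1.png",cv2.resize(p,None,fx=5,fy=5,interpolation=cv2.INTER_CUBIC))
E
```

```text
time_s: 5.65
position: [0.4252, 0.196, 0.1998]
tool_rot: [[-0.903, 0.43, -0.002], [0.43, 0.903, -0.001], [0.002, -0.002, -1.0]]
ft_force: [0.4, 0.6, -0.4]
grip_width: 0.0568
gripper_force: 32.2
[0.42542622 0.19555451 0.19999375] [ 0.54037645 -0.67544201 -1.33935869]
```

View pics/p1.png

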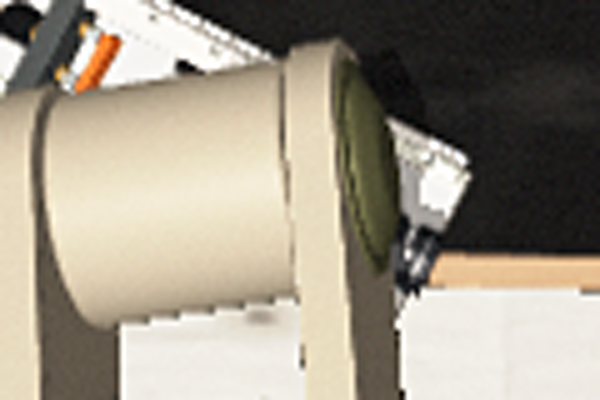

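The arm hides the dish in the top view, so I lower it by feel.

```bash
python3 -m creep '{"deltas": [[0, 0, 0.015, 0, 0.05], [0, 0, 0.015, 0, 0.05], [0, 0, 0.01, 0, 0.05], [0, 0, 0.008, 0, 0.05], [0, 0, 0.004, 0, 0.05], [0, 0, 0, 0, 0.05], [0, 0, 0, 0, 0.05]]}'
python3 - <<'E'
from rig import *
import cv2
d=get_image("scene");o=observe();print(o["position"],o["ft_force"])
p=d["pixels"][110:220,130:240,::-1];cv2.imwrite("pics/p2.png",cv2.resize(p,None,fx=5,fy=5,interpolation=cv2.INTER_CUBIC))
E
```

```text
time_s: 6.4
position: [0.4259, 0.1959, 0.1492]
tool_rot: [[-0.902, 0.431, 0.001], [0.431, 0.902, 0.0], [-0.001, 0.0, -1.0]]
ft_force: [0.4, 0.1, -0.2]
grip_width: 0.0565
gripper_force: 32.2
[0.42586249 0.19594404 0.14924274] [-0.63148203  0.61622518 -0.27617734]
```

View pics/p2.png

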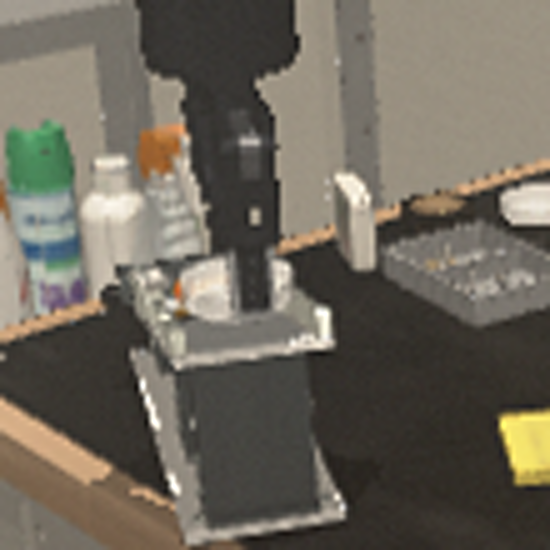

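The dish hangs between the two rails over the open end and looks centred. I lower it in 1 mm steps.

```bash
python3 -m creep '{"deltas": [[0, 0, 0.002, 0, 0.05], [0, 0, 0.002, 0, 0.05], [0, 0, 0.002, 0, 0.05], [0, 0, 0, 0, 0.05]]}'; for i in 1; do python3 -m creep '{"deltas": [[0, 0, 0.001, 0, 0.05], [0, 0, 0.001, 0, 0.05], [0, 0, 0, 0, 0.05]]}'; done; python3 -m creep '{"deltas": [[0, 0, 0.001, 0, 0.05], [0, 0, 0, 0, 0.05]]}'
```

```text
time_s: 6.85
position: [0.4255, 0.1959, 0.1425]
tool_rot: [[-0.902, 0.431, -0.001], [0.431, 0.902, -0.0], [0.0, -0.0, -1.0]]
ft_force: [0.1, 0.2, -0.7]
grip_width: 0.0566
gripper_force: 32.2
time_s: 7.15
position: [0.4256, 0.1959, 0.1407]
tool_rot: [[-0.902, 0.431, -0.0], [0.431, 0.902, -0.0], [0.0, -0.0, -1.0]]
ft_force: [-0.4, 0.6, -0.1]
grip_width: 0.0564
gripper_force: 32.2
time_s: 7.35
position: [0.4256, 0.1959, 0.1397]
tool_rot: [[-0.902, 0.431, -0.0], [0.431, 0.902, -0.0], [0.0, -0.0, -1.0]]
ft_force: [-0.2, -0.1, 0.1]
grip_width: 0.0565
gripper_force: 32.2
```

```bash
python3 -m creep '{"deltas": [[0, 0, 0.001, 0, 0.05], [0, 0, 0, 0, 0.05], [0, 0, 0, 0, 0.05]]}'; python3 -m creep '{"deltas": [[0, 0, 0.0007, 0, 0.05], [0, 0, 0, 0, 0.05], [0, 0, 0, 0, 0.05]]}'
```

```text
time_s: 7.65
position: [0.4256, 0.1959, 0.1388]
tool_rot: [[-0.902, 0.431, 0.0], [0.431, 0.902, -0.0], [-0.0, -0.0, -1.0]]
ft_force: [0.4, 0.1, -1.0]
grip_width: 0.0564
gripper_force: 32.2
time_s: 7.95
position: [0.4256, 0.1959, 0.1381]
tool_rot: [[-0.902, 0.431, -0.0], [0.431, 0.902, -0.0], [0.0, -0.0, -1.0]]
ft_force: [0.4, 0.9, 0.6]
grip_width: 0.0567
gripper_force: 32.3
```

```bash
python3 -m creep '{"deltas": [[0, 0, 0.0007, 0, 0.05], [0, 0, 0, 0, 0.05], [0, 0, 0, 0, 0.05]]}'
```

```text
time_s: 8.25
position: [0.4257, 0.1959, 0.1378]
tool_rot: [[-0.902, 0.431, 0.0], [0.431, 0.902, -0.0], [-0.0, 0.0, -1.0]]
ft_force: [-1.7, -1.6, 5.7]
grip_width: 0.0567
gripper_force: 32.7
```

```bash
python3 -m creep '{"deltas": [[0, 0, 0.0007, 0, 0.05], [0, 0, 0, 0, 0.05], [0, 0, 0, 0, 0.05]]}'
```

```text
time_s: 8.55
position: [0.4257, 0.1959, 0.1375]
tool_rot: [[-0.902, 0.431, 0.001], [0.431, 0.902, -0.0], [-0.001, 0.0, -1.0]]
ft_force: [-2.6, -1.1, 11.6]
grip_width: 0.0566
gripper_force: 33.3
```

Contact is at z ≈ 0.138, against a predicted 0.139. I back off 1 mm and open slowly.

```bash
python3 -m creep '{"deltas": [[0, 0, -0.0006, 0, 0.05], [0, 0, -0.0006, 0, 0.05], [0, 0, 0, 0, 0.0568]]}'; python3 -m creep '{"deltas": [[0, 0, 0, 0, 0.057], [0, 0, 0, 0, 0.0573], [0, 0, 0, 0, 0.0576], [0, 0, 0, 0, 0.0579], [0, 0, 0, 0, 0.0582], [0, 0, 0, 0, 0.0585], [0, 0, 0, 0, 0.0588], [0, 0, 0, 0, 0.0591], [0, 0, 0, 0, 0.0594], [0, 0, 0, 0, 0.0597]]}' 20;  python3 -m creep '{"deltas": [[0, 0, 0, 0, 0.06], [0, 0, 0, 0, 0.0603], [0, 0, 0, 0, 0.0607], [0, 0, 0, 0, 0.0611], [0, 0, 0, 0, 0.0615], [0, 0, 0, 0, 0.062], [0, 0, 0, 0, 0.063], [0, 0, 0, 0, 0.065], [0, 0, 0, 0, 0.07], [0, 0, 0, 0, 0.07]]}'
python3 - <<'E'
from rig import *
import cv2
d=get_image("scene");o=observe();print(o["position"],o["ft_force"],o["grip_width"])
p=d["pixels"][110:220,130:240,::-1];cv2.imwrite("pics/p3.png",cv2.resize(p,None,fx=5,fy=5,interpolation=cv2.INTER_CUBIC))
E
```

```text
time_s: 8.85
position: [0.4257, 0.1959, 0.1379]
tool_rot: [[-0.902, 0.431, 0.0], [0.431, 0.902, 0.0], [-0.0, 0.0, -1.0]]
ft_force: [0.1, -1.1, 1.8]
grip_width: 0.0569
gripper_force: 24.6
time_s: 9.85
position: [0.4256, 0.1959, 0.1379]
tool_rot: [[-0.902, 0.431, -0.0], [0.431, 0.902, -0.0], [0.0, -0.0, -1.0]]
ft_force: [-0.0, 0.5, -0.8]
grip_width: 0.0598
gripper_force: 0.0
time_s: 10.85
position: [0.4256, 0.1959, 0.1379]
tool_rot: [[-0.902, 0.431, 0.0], [0.431, 0.902, -0.0], [-0.0, 0.0, -1.0]]
ft_force: [-0.3, -0.0, 0.7]
grip_width: 0.0697
gripper_force: 0.0
[0.42563303 0.19593715 0.13792177] [0.72760965 0.53757719 0.2247084 ] 0.07008192570641412
```

View pics/p3.png

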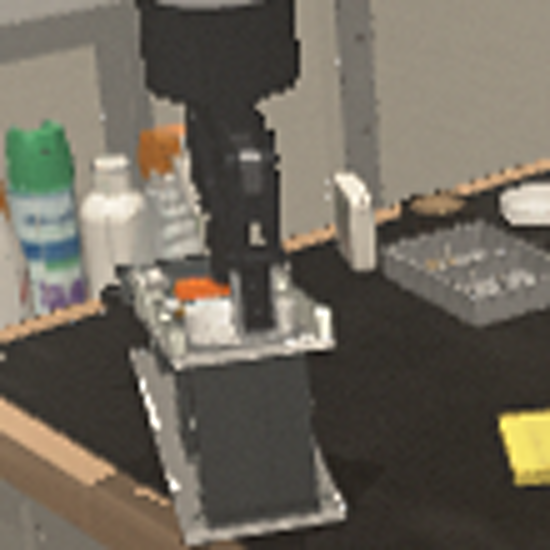

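The dish has settled onto the floor between the rails, clear of the fingers, with the orange stop visible beyond it. Now I lift, move upslope, shut the fingers and come down behind it.

```bash
python3 -m creep '{"deltas": [[0, 0, -0.005, 0, 0.072], [0, 0, -0.015, 0, 0.072], [0, 0, -0.03, 0, 0.07], [0, -0.02, -0.005, 0, 0.03], [0, -0.02, 0, 0, 0.0], [0, -0.016, 0, 0, 0.0], [0, 0, 0, 0, 0], [0, 0, 0, 0, 0], [0, 0, 0, 0, 0]]}'
python3 - <<'E'
from rig import *
from h import *
o=observe();P=o["position"];th=np.radians(64.5);h=np.array([np.cos(th),np.sin(th)]);v=np.array([-h[1],h[0]])
print(P,o["grip_width"],"a",P[:2]@h-.3793,"lat",P[:2]@v+.2993,o["ft_force"])
E
```

```text
time_s: 11.8
position: [0.4019, 0.1458, 0.1931]
tool_rot: [[-0.902, 0.431, 0.0], [0.431, 0.902, 0.0], [-0.0, 0.0, -1.0]]
ft_force: [-0.0, 0.7, -0.4]
grip_width: 0.0
gripper_force: 0.0
[0.40188849 0.14583772 0.1930511 ] 8.132052685368918e-06 a -0.0746515682646674 lat -0.0006538820029924897 [-0.0116359   0.6666152  -0.42058161]
```

```bash
python3 -m creep '{"deltas": [[0.0005, 0, 0.015, 0, 0], [0, 0, 0.015, 0, 0], [0, 0, 0.0075, 0, 0], [0, 0, 0.004, 0, 0], [0, 0, 0, 0, 0], [0, 0, 0, 0, 0]]}'; python3 -m creep '{"deltas": [[0, 0.003, 0.0008, 0, 0], [0, 0.003, 0.0008, 0, 0], [0, 0.003, 0.0008, 0, 0], [0, 0.003, 0.0008, 0, 0], [0, 0.003, 0.0008, 0, 0], [0, 0.003, 0.0008, 0, 0], [0, 0.003, 0.0008, 0, 0], [0, 0.003, 0.0008, 0, 0]]}'
```

```text
time_s: 12.4
position: [0.4013, 0.1457, 0.1518]
tool_rot: [[-0.902, 0.431, 0.001], [0.431, 0.902, 0.0], [-0.001, 0.0, -1.0]]
ft_force: [-0.0, 0.4, -0.5]
grip_width: 0.0001
gripper_force: 0.0
time_s: 13.2
position: [0.4115, 0.1675, 0.1449]
tool_rot: [[-0.902, 0.431, -0.0], [0.431, 0.902, -0.0], [0.0, -0.0, -1.0]]
ft_force: [-0.8, -0.2, 0.3]
grip_width: 0.0002
gripper_force: 0.1
```

```bash
python3 -m creep '{"deltas": [[0, 0.004, 0.00107, 0, 0], [0, 0.004, 0.00107, 0, 0], [0, 0.004, 0.00107, 0, 0], [0, 0.004, 0.00107, 0, 0], [0, 0.004, 0.00107, 0, 0], [0, 0.004, 0.00107, 0, 0], [0, 0.004, 0.00107, 0, 0], [0, 0.004, 0.00107, 0, 0]]}'
python3 - <<'E'
from rig import *
from h import *
o=observe();P=o["position"];th=np.radians(64.5);h=np.array([np.cos(th),np.sin(th)]);v=np.array([-h[1],h[0]])
a=P[:2]@h-.3793;print(P,"a",a,"lat",P[:2]@v+.2993,"tip above floor",P[2]-.022-(.1039-.268*(a+.0145)),o["ft_force"])
d=get_image("scene");cv2.imwrite("pics/q1.png",cv2.resize(d["pixels"][140:200,145:215,::-1],None,fx=8,fy=8,interpolation=cv2.INTER_CUBIC))
E
```

```text
time_s: 14.0
position: [0.4253, 0.1964, 0.1364]
tool_rot: [[-0.902, 0.431, 0.0], [0.431, 0.902, 0.0], [-0.0, 0.0, -1.0]]
ft_force: [0.2, 0.4, -0.5]
grip_width: -0.0
gripper_force: 0.0
[0.42532936 0.19644308 0.13637922] a -0.018884359099798964 lat -2.5101556221041044e-05 tip above floor 0.009304208384551177 [ 0.1652398   0.36608274 -0.52518201]
```

View pics/q1.png

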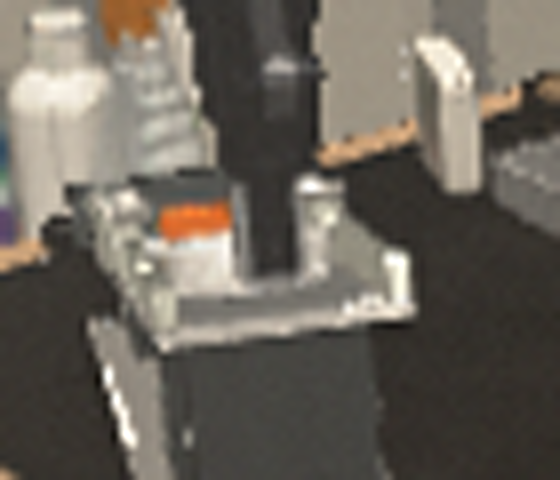

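The finger stands right behind the white dish, which shows on both sides of it at crop rows 240-290, so the dish is moving ahead of it. I keep pushing.

```bash
python3 -m creep '{"deltas": [[0, 0.003, 0.0008, 0, 0], [0, 0.003, 0.0008, 0, 0], [0, 0.003, 0.0008, 0, 0], [0, 0.003, 0.0008, 0, 0], [0, 0.003, 0.0008, 0, 0], [0, 0.003, 0.0008, 0, 0], [0, 0.003, 0.0008, 0, 0], [0, 0.003, 0.0008, 0, 0], [0, 0.003, 0.0008, 0, 0], [0, 0.003, 0.0008, 0, 0]]}'; python3 -m creep '{"deltas": [[0, 0.002, 0.00054, 0, 0], [0, 0.002, 0.00054, 0, 0], [0, 0.002, 0.00054, 0, 0], [0, 0.002, 0.00054, 0, 0], [0, 0.002, 0.00054, 0, 0], [0, 0.002, 0.00054, 0, 0], [0, 0.002, 0.00054, 0, 0], [0, 0.002, 0.00054, 0, 0], [0, 0.002, 0.00054, 0, 0], [0, 0.002, 0.00054, 0, 0]]}'
```

```text
time_s: 15.05
position: [0.4382, 0.2234, 0.1284]
tool_rot: [[-0.902, 0.431, -0.0], [0.431, 0.902, -0.0], [0.0, -0.0, -1.0]]
ft_force: [-0.4, 0.7, 0.5]
grip_width: -0.0001
gripper_force: 0.0
time_s: 16.05
position: [0.4468, 0.2414, 0.123]
tool_rot: [[-0.902, 0.431, -0.0], [0.431, 0.902, 0.0], [0.0, 0.0, -1.0]]
ft_force: [-0.1, -1.0, 1.0]
grip_width: -0.0002
gripper_force: 0.1
```

```bash
python3 -m creep '{"deltas": [[0, 0.0015, 0.0004, 0, 0], [0, 0.0015, 0.0004, 0, 0], [0, 0.0015, 0.0004, 0, 0], [0, 0.0015, 0.0004, 0, 0], [0, 0.0015, 0.0004, 0, 0], [0, 0.0015, 0.0004, 0, 0], [0, 0.0015, 0.0004, 0, 0], [0, 0.0015, 0.0004, 0, 0], [0, 0.0015, 0.0004, 0, 0], [0, 0.0015, 0.0004, 0, 0]]}'
```

```text
time_s: 17.05
position: [0.4532, 0.2549, 0.119]
tool_rot: [[-0.902, 0.431, -0.0], [0.431, 0.902, -0.0], [0.0, -0.0, -1.0]]
ft_force: [0.3, -1.0, -0.1]
grip_width: 0.0001
gripper_force: 0.1
```

```bash
python3 -m creep '{"deltas": [[0, 0.001, 0.00027, 0, 0], [0, 0.001, 0.00027, 0, 0], [0, 0.001, 0.00027, 0, 0], [0, 0.001, 0.00027, 0, 0], [0, 0.001, 0.00027, 0, 0], [0, 0.001, 0.00027, 0, 0], [0, 0.001, 0.00027, 0, 0], [0, 0.001, 0.00027, 0, 0]]}'
```

```text
time_s: 17.85
position: [0.4567, 0.2621, 0.1169]
tool_rot: [[-0.902, 0.431, -0.0], [0.431, 0.902, -0.0], [-0.0, -0.0, -1.0]]
ft_force: [-0.8, -0.9, 0.3]
grip_width: -0.0002
gripper_force: 0.1
```

```bash
python3 -m creep '{"deltas": [[0, 0.001, 0.00027, 0, 0], [0, 0.001, 0.00027, 0, 0], [0, 0.001, 0.00027, 0, 0], [0, 0.001, 0.00027, 0, 0]]}'
```

```text
time_s: 18.25
position: [0.4584, 0.2657, 0.1158]
tool_rot: [[-0.902, 0.431, -0.0], [0.431, 0.902, -0.0], [0.0, -0.0, -1.0]]
ft_force: [-0.2, 0.0, -0.5]
grip_width: 0.0004
gripper_force: 0.1
```

```bash
python3 -m creep '{"deltas": [[0, 0.001, 0.00027, 0, 0], [0, 0.001, 0.00027, 0, 0], [0, 0.001, 0.00027, 0, 0]]}'
```

```text
time_s: 18.55
position: [0.4597, 0.2684, 0.115]
tool_rot: [[-0.902, 0.431, -0.0], [0.431, 0.902, -0.0], [0.0, -0.0, -1.0]]
ft_force: [-0.7, -0.7, -0.4]
grip_width: 0.0001
gripper_force: 0.1
```

```bash
python3 -m creep '{"deltas": [[0, 0.001, 0.00027, 0, 0], [0, 0.001, 0.00027, 0, 0], [0, 0.001, 0.00027, 0, 0]]}'
```

```text
time_s: 18.85
position: [0.461, 0.2711, 0.1142]
tool_rot: [[-0.902, 0.431, 0.0], [0.431, 0.902, -0.0], [-0.0, -0.0, -1.0]]
ft_force: [0.2, 0.4, 0.6]
grip_width: 0.0001
gripper_force: 0.1
```

```bash
python3 -m creep '{"deltas": [[0, 0.001, 0.00027, 0, 0], [0, 0.001, 0.00027, 0, 0]]}'
```

```text
time_s: 19.05
position: [0.4618, 0.2729, 0.1137]
tool_rot: [[-0.902, 0.431, 0.0], [0.431, 0.902, -0.0], [-0.0, -0.0, -1.0]]
ft_force: [0.4, -0.0, 0.4]
grip_width: 0.0002
gripper_force: 0.1
```

```bash
python3 -m creep '{"deltas": [[0, 0.001, 0.00027, 0, 0], [0, 0.001, 0.00027, 0, 0]]}'
```

```text
time_s: 19.25
position: [0.4627, 0.2747, 0.1131]
tool_rot: [[-0.902, 0.431, 0.0], [0.431, 0.902, 0.0], [-0.0, 0.0, -1.0]]
ft_force: [-0.0, 0.2, -0.2]
grip_width: 0.0002
gripper_force: 0.1
```

```bash
python3 -m creep '{"deltas": [[0, 0.001, 0.00027, 0, 0], [0, 0.001, 0.00027, 0, 0]]}'
```

```text
time_s: 19.45
position: [0.4636, 0.2765, 0.1126]
tool_rot: [[-0.902, 0.431, 0.0], [0.431, 0.902, 0.0], [-0.0, 0.0, -1.0]]
ft_force: [-0.6, 0.7, 0.1]
grip_width: 0.0002
gripper_force: 0.1
```

```bash
python3 -m creep '{"deltas": [[0, 0.001, 0.00027, 0, 0], [0, 0.001, 0.00027, 0, 0]]}'
```

```text
time_s: 19.65
position: [0.4645, 0.2783, 0.112]
tool_rot: [[-0.902, 0.431, 0.0], [0.431, 0.902, -0.0], [-0.0, -0.0, -1.0]]
ft_force: [-0.3, -0.5, 0.7]
grip_width: -0.0
gripper_force: 0.1
```

```bash
python3 -m creep '{"deltas": [[0, 0.001, 0.00027, 0, 0], [0, 0.001, 0.00027, 0, 0]]}'; python3 - <<'E'
from rig import *
from h import *
for n in("top","scene"):
    d=get_image(n);hsv=cv2.cvtColor(d["pixels"],cv2.COLOR_RGB2HSV)
    R=(95,150,215,240) if n=="top" else (150,150,200,190)
    q=cv2.inRange(hsv,(3,130,110),(14,255,255));z=np.zeros_like(q);z[R[1]:R[3],R[0]:R[2]]=q[R[1]:R[3],R[0]:R[2]]
    _,_,st,ce=cv2.connectedComponentsWithStats(z);print(n,[(x.tolist(),c.round(1)) for x,c in zip(st[1:],ce[1:]) if x[4]>3])
    g=d["pixels"].mean(2).astype(int)
    if n=="scene":
        for r in range(155,184):print(r,*g[r,155:200:2])
E
```

```text
time_s: 19.85
position: [0.4651, 0.2799, 0.1115]
tool_rot: [[-0.902, 0.431, -0.001], [0.431, 0.902, -0.001], [0.0, -0.001, -1.0]]
ft_force: [-1.8, -3.1, 2.2]
grip_width: -0.0002
gripper_force: 2.0
top []
scene []
155 176 159 144 145 176 196 62 50 52 55 55 51 147 144 146 145 145 145 145 148 109 115 101
156 177 157 145 150 189 185 90 52 53 56 54 48 145 146 145 145 146 145 150 161 170 124 97
157 180 159 147 151 169 143 162 60 52 56 54 49 145 146 145 132 150 144 163 156 156 111 100
158 178 159 150 153 138 162 192 52 52 55 50 84 146 149 146 105 161 162 151 95 49 70 101
159 180 157 148 151 160 201 188 81 54 51 49 143 138 147 128 153 151 152 64 45 48 74 104
160 182 159 149 152 176 191 173 104 61 55 51 100 75 134 93 112 91 43 47 50 47 45 108
161 185 162 154 135 150 139 53 95 62 59 52 114 98 138 92 44 48 47 48 50 50 50 105
162 169 150 143 59 51 59 71 94 64 67 51 120 130 117 141 90 83 48 51 50 48 48 63
163 53 99 78 80 71 72 71 95 78 53 51 120 133 121 157 162 128 49 48 50 48 47 44
164 81 127 102 120 76 66 73 79 94 54 52 128 144 133 122 133 99 50 50 49 52 49 46
165 103 115 127 133 110 97 133 110
[... 936 characters left out ...]
 51 51
176 53 51 55 174 130 251 117 140 139 216 212 209 209 209 207 208 208 209 225 134 230 51 54
177 53 52 45 129 134 229 151 213 212 210 210 208 208 208 209 207 214 205 205 149 230 53 51
178 51 47 43 95 131 227 210 211 210 208 208 208 214 216 210 205 220 202 180 219 212 67 50
179 47 63 58 68 136 225 186 209 207 220 199 207 226 231 222 216 189 199 197 205 152 54 51
180 48 121 110 66 139 230 198 212 203 242 179 209 221 211 205 214 219 108 58 36 38 48 48
181 45 139 139 75 85 240 244 222 218 212 206 202 217 164 87 51 60 64 46 45 46 47 47
182 45 134 140 89 55 232 209 207 214 159 111 69 61 60 65 67 66 70 54 47 46 45 44
183 49 137 139 105 64 227 109 71 64 59 63 66 66 66 67 67 69 69 56 46 49 48 48
```

The dish is still ahead of the finger and the stop has been met: the reaction is about 4 N. I go on in 0.5 mm steps.

```bash
python3 -m creep '{"deltas": [[0, 0.0005, 0.00013, 0, 0], [0, 0.0005, 0.00013, 0, 0], [0, 0.0005, 0.00013, 0, 0], [0, 0, 0, 0, 0]]}'
```

```text
time_s: 20.35
position: [0.4657, 0.2811, 0.1111]
tool_rot: [[-0.902, 0.431, -0.001], [0.431, 0.902, -0.001], [0.0, -0.001, -1.0]]
ft_force: [-3.0, -5.0, 3.2]
grip_width: -0.0
gripper_force: 3.2
```

```bash
python3 -m creep '{"deltas": [[0, 0.0005, 0.00013, 0, 0], [0, 0.0005, 0.00013, 0, 0], [0, 0, 0, 0, 0]]}'
```

```text
time_s: 20.65
position: [0.466, 0.2817, 0.1109]
tool_rot: [[-0.902, 0.431, -0.001], [0.431, 0.902, -0.001], [0.0, -0.002, -1.0]]
ft_force: [-2.6, -6.8, 4.4]
grip_width: 0.0001
gripper_force: 4.2
```

```bash
python3 -m creep '{"deltas": [[0, 0.0005, 0.00013, 0, 0], [0, 0.0005, 0.00013, 0, 0], [0, 0, 0, 0, 0]]}'
```

```text
time_s: 20.95
position: [0.4663, 0.2824, 0.1106]
tool_rot: [[-0.902, 0.431, -0.001], [0.431, 0.902, -0.002], [0.0, -0.002, -1.0]]
ft_force: [-3.1, -8.1, 5.3]
grip_width: -0.0
gripper_force: 5.2
```

```bash
python3 -m creep '{"deltas": [[0, 0.0005, 0.00013, 0, 0], [0, 0, 0, 0, 0]]}'
```

```text
time_s: 21.15
position: [0.4665, 0.2827, 0.1105]
tool_rot: [[-0.902, 0.431, -0.002], [0.431, 0.902, -0.002], [0.0, -0.003, -1.0]]
ft_force: [-3.5, -9.3, 4.9]
grip_width: 0.0002
gripper_force: 5.7
```

```bash
python3 -m creep '{"deltas": [[0, 0.0005, 0.00013, 0, 0], [0, 0.0005, 0.00013, 0, 0], [0, 0, 0, 0, 0], [0, 0, 0, 0, 0]]}'
```

```text
time_s: 21.55
position: [0.4668, 0.2834, 0.1104]
tool_rot: [[-0.902, 0.431, -0.002], [0.431, 0.902, -0.003], [0.0, -0.003, -1.0]]
ft_force: [-4.4, -10.8, 7.3]
grip_width: -0.0003
gripper_force: 6.6
```

```bash
python3 -m creep '{"deltas": [[0, 0.0005, 0.00013, 0, 0], [0, 0, 0, 0, 0], [0, 0, 0, 0, 0]]}'
```

```text
time_s: 21.85
position: [0.467, 0.2837, 0.1102]
tool_rot: [[-0.902, 0.431, -0.002], [0.431, 0.902, -0.003], [0.0, -0.004, -1.0]]
ft_force: [-5.2, -10.8, 8.0]
grip_width: 0.0002
gripper_force: 7.1
```

Push is about 13.6 N with the pad about 4 mm back, so the catch should be up. I back off slowly.

```bash
python3 -m creep '{"deltas": [[0, -0.0007, -0.0002, 0, 0], [0, -0.0007, -0.0002, 0, 0], [0, -0.0007, -0.0002, 0, 0], [0, 0, 0, 0, 0]]}'; python3 -m creep '{"deltas": [[0, -0.001, -0.00027, 0, 0], [0, -0.001, -0.00027, 0, 0], [0, -0.001, -0.00027, 0, 0], [0, 0, 0, 0, 0]]}'; python3 -m creep '{"deltas": [[0, -0.002, -0.0006, 0, 0], [0, -0.002, -0.0006, 0, 0], [0, -0.002, -0.0006, 0, 0], [0, -0.002, -0.0006, 0, 0], [0, -0.002, -0.0006, 0, 0], [0, 0, 0, 0, 0]]}'
```

```text
time_s: 22.25
position: [0.4663, 0.2824, 0.1107]
tool_rot: [[-0.902, 0.431, -0.001], [0.431, 0.902, -0.001], [0.0, -0.002, -1.0]]
ft_force: [-3.0, -6.9, 3.8]
grip_width: -0.0
gripper_force: 4.3
time_s: 22.65
position: [0.4656, 0.2807, 0.1115]
tool_rot: [[-0.902, 0.431, 0.001], [0.431, 0.902, 0.001], [-0.0, 0.001, -1.0]]
ft_force: [-0.0, 0.4, -0.5]
grip_width: 0.0002
gripper_force: 0.0
time_s: 23.25
position: [0.4611, 0.2712, 0.1146]
tool_rot: [[-0.902, 0.431, 0.0], [0.431, 0.902, 0.0], [-0.0, 0.0, -1.0]]
ft_force: [0.1, 0.4, 0.6]
grip_width: 0.0
gripper_force: 0.0
```

Force fell to zero at y=0.2807, where the way in gave about 6 N, so the catch is holding. I lift clear and check.

```bash
python3 -m creep '{"deltas": [[0, 0, -0.02, 0, 0], [0, 0, -0.03, 0, 0], [0, 0, -0.03, 0, 0], [0, -0.03, -0.03, 0, 0], [0, -0.04, 0, 0, 0], [0, -0.04, 0, 0, 0], [0, -0.04, 0, 0, 0], [0, -0.04, 0, 0, 0], [0, -0.04, 0, 0, 0], [0, -0.04, 0, 0, 0]]}'; python3 -m creep '{"deltas": [[0, -0.03, 0, 0, 0], [0, -0.03, 0, 0, 0], [0, 0, 0, 0, 0], [0, 0, 0, 0, 0]]}'
python3 - <<'E'
from rig import *
from h import *
d=get_image("top");a=load("top0.npz")
D=np.abs(d["pixels"].astype(int)-a["pixels"]).max(2);m=np.zeros(D.shape,np.uint8);m[150:236,95:210]=(D[150:236,95:210]>35)
n,l,st,ce=cv2.connectedComponentsWithStats(m);print([(s.tolist(),c.round(1)) for s,c in zip(st[1:],ce[1:]) if s[4]>5])
hsv=cv2.cvtColor(d["pixels"],cv2.COLOR_RGB2HSV)
for nm,lo,hi in(("orange",(3,130,110),(14,255,255)),("yellow",(18,100,110),(32,255,255))):
    q=cv2.inRange(hsv,lo,hi);q[:150]=0;q[240:]=0;q[:,:95]=0;q[:,195:]=0
    _,_,st,ce=cv2.connectedComponentsWithStats(q);print(nm,[(x[4],c.round(1)) for x,c in zip(st[1:],ce[1:]) if x[4]>2])
# expected dish centre for prongs at level 0.4642
th=np.radians(64.5);h=np.array([np.cos(th),np.sin(th)]);v=np.array([-h[1],h[0]])
for al in(.4642+.025*.966,):print("expected centre px",proj(a,np.r_[al*h-.2993*v,.09]))
E
```

```text
time_s: 24.25
position: [0.3438, 0.0267, 0.2246]
tool_rot: [[-0.903, 0.43, 0.001], [0.43, 0.903, -0.0], [-0.001, 0.0, -1.0]]
ft_force: [1.1, -0.3, -0.1]
grip_width: 0.0001
gripper_force: 0.0
time_s: 24.65
position: [0.3189, -0.0266, 0.2246]
tool_rot: [[-0.901, 0.433, 0.001], [0.433, 0.901, 0.0], [-0.001, 0.0, -1.0]]
ft_force: [0.7, 0.2, -1.3]
grip_width: 0.0002
gripper_force: 0.0
[([124, 175, 11, 15, 65], array([128.8, 182.3])), ([132, 182, 18, 18, 60], array([143.2, 192. ]))]
orange [(np.int32(25), array([127.9, 181.7]))]
yellow [(np.int32(4), array([121.8, 183.8])), (np.int32(11), array([152., 186.])), (np.int32(17), array([144.7, 199.8]))]
expected centre px [139.35280042 188.6036787 ]
```

The pad stands about 1.6 px (≈3.7 mm) back, both prongs are up behind the dish, and the arm touches nothing.

```bash
python3 -c "
from rig import *
print(close_job())"
```

```text
the job is handed in; nothing more can be done
None
```

The dish is in the feeder and I have handed the job in: it appears clamped between catch and stop after a push of about 13.6 N, with the pad about 3.7 mm back, both prongs up and the arm clear at 24.7 s, though the hand-in gave no verdict.

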